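# Find the die case that rattles

### The job

In one of the three sealed die cases of the eyelet press the die has come out of its bedding. Lift the cases clear of the bench and shake them lengthways, back and forth, to find the one that rattles, setting each silent one back down flat where it stood. Bring only the rattling one out over the middle of the cobbler's white pad and finish while still holding it there for him, level, still and one to two hand's breadths above the pad; leave the shoe, the tools and the rest of the bench as they are.

Things in the scene. Friction and masses are not known exactly. Their poses are not given: they have to be found in the camera images.
- case_a: sealed flat die case, 130 x 58 x 46 mm (x, y, z), rigid, green tray, grey lid, red tape on the seam; origin at the centre of its underside, z up; the left (+y) one at the start. All look alike and weigh about 0.35 kg with the round steel die inside (0.19 kg): in two it is bedded fast in the middle, in one (varies; die_1) it is loose and runs 88 mm along x, hardly across
- case_b: sealed flat die case, 130 x 58 x 46 mm (x, y, z), rigid, green tray, grey lid, red tape on the seam; origin at the centre of its underside, z up; the middle one at the start. All look alike and weigh about 0.35 kg with the round steel die inside (0.19 kg): in two it is bedded fast in the middle, in one (varies; die_1) it is loose and runs 88 mm along x, hardly across
- case_c: sealed flat die case, 130 x 58 x 46 mm (x, y, z), rigid, green tray, grey lid, red tape on the seam; origin at the centre of its underside, z up; the right (-y) one at the start. All look alike and weigh about 0.35 kg with the round steel die inside (0.19 kg): in two it is bedded fast in the middle, in one (varies; die_1) it is loose and runs 88 mm along x, hardly across
- pad: the cobbler's white work pad, flat on the far half of the bench, 120 x 240 x 4 mm (x, y, z), origin at the centre of its underside, x away from the robot
- sneaker: white sneaker that stands just beyond the pad, 285 mm long along its y, 100 mm wide, 112 mm tall, origin on the bench under its middle
- screwdriver: screwdriver lying on the bench, red handle, 170 mm long along its x, 26 mm thick, origin at mid-length on the bench
- awl: awl lying on the bench, wooden handle, 145 mm long along its x, 25 mm thick, origin near mid-length on the bench
- hammer: tack hammer lying on the bench, wooden handle, 222 mm long along its x, head 110 mm wide, 27 mm tall, origin at mid-length on the bench
- glue_jar: amber glue jar with a black cap, 68 mm in diameter, 85 mm tall, origin at the centre of its underside
- heel_lifts: stack of three rubber heel lifts, 62 x 58 x 26 mm, origin at the centre of its underside
- shoe_brush: wooden shoe brush, 150 x 50 x 40 mm, long along its x, origin at the centre of its underside

How it is judged:
On the way, in this order (a step that is already met when the one before it is completed fails the run):
1. lifted clear of the bench, the loose die in the rattling case has run over to its +x end (((distance between die_1 and case_a below 0.075 m and height (world z) of case_a above 0.02 m and x of die_1 in the frame of case_a above 0.02 m) or (distance between die_1 and case_b below 0.075 m and height (world z) of case_b above 0.02 m and x of die_1 in the frame of case_b above 0.02 m) or (distance between die_1 and case_c below 0.075 m and height (world z) of case_c above 0.02 m and x of die_1 in the frame of case_c above 0.02 m))).
2. lifted clear of the bench, the loose die in the rattling case has run over to its -x end (((distance between die_1 and case_a below 0.075 m and height (world z) of case_a above 0.02 m and x of die_1 in the frame of case_a below -0.02 m) or (distance between die_1 and case_b below 0.075 m and height (world z) of case_b above 0.02 m and x of die_1 in the frame of case_b below -0.02 m) or (distance between die_1 and case_c below 0.075 m and height (world z) of case_c above 0.02 m and x of die_1 in the frame of case_c below -0.02 m))).
3. lifted clear of the bench, the loose die in the rattling case has run over to its +x end again (((distance between die_1 and case_a below 0.075 m and height (world z) of case_a above 0.02 m and x of die_1 in the frame of case_a above 0.02 m) or (distance between die_1 and case_b below 0.075 m and height (world z) of case_b above 0.02 m and x of die_1 in the frame of case_b above 0.02 m) or (distance between die_1 and case_c below 0.075 m and height (world z) of case_c above 0.02 m and x of die_1 in the frame of case_c above 0.02 m))).
At the end, for the whole second after the job is handed in: The case with the loose die is in the gripper, level within 0.25 rad, still, its underside 70 to 280 mm above the bench, its centre within 50 mm of the middle of the pad seen from above and not leaning on the shoe; the other two lie flat on the bench within 50 mm of where they stood, untouched (((distance between die_1 and case_a below 0.075 m and horizontal distance between case_a and pad below 0.05 m and height (world z) of case_a between 0.07 and 0.28 m and angle between case_a's own z axis and vertical below 0.25 rad and linear speed of case_a below 0.05 m/s and contact force between case_a and the fingers above 1 N and contact force between case_a and sneaker below 0.5 N and distance of each of case_b, case_c from where it was at the start of the episode below 0.05 m and angle between each of case_b, case_c's own z axis and vertical below 0.1 rad and linear speed of each of case_b, case_c below 0.02 m/s and contact force between each of case_b, case_c and the arm below 0.1 N and contact force between each of case_b, case_c and the fingers below 0.1 N) or (distance between die_1 and case_b below 0.075 m and horizontal distance between case_b and pad below 0.05 m and height (world z) of case_b between 0.07 and 0.28 m and angle between case_b's own z axis and vertical below 0.25 rad and linear speed of case_b below 0.05 m/s and contact force between case_b and the fingers above 1 N and contact force between case_b and sneaker below 0.5 N and distance of each of case_a, case_c from where it was at the start of the episode below 0.05 m and angle between each of case_a, case_c's own z axis and vertical below 0.1 rad and linear speed of each of case_a, case_c below 0.02 m/s and contact force between each of case_a, case_c and the arm below 0.1 N and contact force between each of case_a, case_c and the fingers below 0.1 N) or (distance between die_1 and case_c below 0.075 m and horizontal distance between case_c and pad below 0.05 m and height (world z) of case_c between 0.07 and 0.28 m and angle between case_c's own z axis and vertical below 0.25 rad and linear speed of case_c below 0.05 m/s and contact force between case_c and the fingers above 1 N and contact force between case_c and sneaker below 0.5 N and distance of each of case_a, case_b from where it was at the start of the episode below 0.05 m and angle between each of case_a, case_b's own z axis and vertical below 0.1 rad and linear speed of each of case_a, case_b below 0.02 m/s and contact force between each of case_a, case_b and the arm below 0.1 N and contact force between each of case_a, case_b and the fingers below 0.1 N))); the arm keeps its last pose, push and grip.
It fails at once if a bystander (sneaker, screwdriver, awl, hammer, jar, heel lifts or brush) is moved by more than 30 mm (distance of any of sneaker, screwdriver, awl, hammer, glue_jar, heel_lifts, shoe_brush from where it was at the start of the episode above 0.03 m).
It fails at once if a case that does not rattle is held out over the middle of the pad ((not (distance between die_1 and case_a below 0.075 m) and horizontal distance between case_a and pad below 0.05 m and height (world z) of case_a above 0.03 m) or (not (distance between die_1 and case_b below 0.075 m) and horizontal distance between case_b and pad below 0.05 m and height (world z) of case_b above 0.03 m) or (not (distance between die_1 and case_c below 0.075 m) and horizontal distance between case_c and pad below 0.05 m and height (world z) of case_c above 0.03 m)).
It also fails if it takes over 67 s, if anything falls off the work surface, if the arm or the gripper's body presses on something with over 40 N, if the wrist force passes 120 N, or if a joint passes its speed limit or range.

### The arm

A 7-joint arm with a two-finger parallel gripper is mounted at the origin on the work surface. World frame = base frame: x ahead of the robot, y to its left, z up, the work surface at z = 0. Lengths are in m, angles in rad, forces in N, time in s.
With the tool pointing down it reaches from about 0.425 to 1.025 m from the base axis. Payload 9.4 kg.
Tool frame: the origin (TCP) lies midway between the tips of the shut fingers; the grasp point (between the pads) lies 19 mm behind it (arm.hold_point_z is the distance from the TCP to the grasp point, in m); z points along the fingers, y is the direction in which the jaws open and shut (so a half turn about z gives the same grasp; the last joint's range is limited). The gripper opens to 85 mm and grips with 20 to 120 N. Pads are 22 mm wide; open, the fingers measure 114 mm over their backs; the gripper's body (76 mm by 85 mm) begins 54 mm behind the grasp point. The pads swing forward as they close: fully open they stand 13 mm farther back than shut.
Start: joints at [1.074, 0.599, -0.003, 1.599, 0.002, 0.943, -0.08], TCP at [0.295, -0.662, 0.231] pointing down, gripper open.
Joint ranges: [-2.57, 2.57], [-0.35, 1.97], [-1.29, 1.29], [0.11, 2.56], [-1.05, 4.19], [0.11, 1.86], [-2.63, 2.63]. Speed limits (rad/s): [2.22, 2.22, 3.01, 3.01, 3.14, 3.14, 3.14].

### API

Orientations are given as a unit quaternion [w, x, y, z].
In Python, from workcell import sense, vision, arm gives the robot as it stands. The module is installed in compiled form; this text tells all that it offers.
- The arm moves only by the tool carry_out, never from a script. Its argument "motion" is a list of rows, each an object of numbers: "dx", "dy", "dz": the shift along the tool's x, y, z in m; "wx", "wy", "wz": the turn, a rotation vector about the tool's x, y, z in rad. A call has exactly 10 rows; each row is the pose to reach, as a shift and turn from the pose commanded when the call began, along the tool's axes at that moment; what a row does not reach only later rows make up. A row lasts 1/10 s, in which the tool goes at most 50 mm and 8.59 degrees, less where a joint would pass 70% of its speed; a pose out of reach is approached as far as the arm can. A call with a gripper value outside its range is refused whole. "claw" is the opening, from 0 (shut) to 1 (fully open), set as the call begins (left out, the last holds). The fingers move at their own pace and stop on an object; "grip_force" is the grip in N (left out, the last holds). Time passes only in rows, so rows that repeat a pose let the fingers close, or fill a call up. It gives the time, the measured TCP pose, the force and the opening at its end, in the units of the state.
- sense(): the state, without advancing time (a new reading comes with each control period).
- vision.camera(name): name is "scene" or "side" or "wrist"; returns (picture, depth): 420x560x3 uint8, red, green, blue; 420x560 float32, m along the optical axis (not along the pixel's ray), 0 where there is no reading.
- vision.camera_info(name): a dict with "vertical_fov" (degrees; the focal length in pixels is half the picture's height over the tangent of half this angle, whatever the lens; pixels are square), "cx", "cy" (the principal point, pixels), "R" (3x3) and "t" (3): a world point X has camera coordinates R X + t. Camera axes: x right, y down, z forward; pixel columns grow to the right and rows downward; lengths in m; the calibration is good to about 2 mm. A picture is of the moment at which its call begins: read the wrist's pose just before it. camera_info takes no time and is no camera call; for the wrist camera it gives the pose at the moment of the call.
- arm.close_job(): hands the job in, once; it reports no verdict.
The state is a dict: "t": time; "joint_pos": joint angles; "dq": joint speeds; "joint_efforts": joint torques, N m; "eef_pos": TCP position; "tcp_rot": TCP orientation; "contact_force": force on the tool from outside, world axes, zero at the start; "ft_torque": the same for the moment, N m; "finger_gap": opening from 0.0 (shut) to 1.0 (fully open).
Only numpy, scipy, OpenCV 4.12 (cv2) and the standard library are available. Lean on these libraries where they do the work, as an engineer would, in place of code of your own. Each camera call takes 0.05 s, during which the arm holds its last target. There are 200 camera calls.

## Working session

There is one attempt and no reset: what is moved stays moved. The work goes in short steps, Python scripts to look and compute and a tool call to move; the robot and the scene stay as the last step left them, time stands still between calls to the robot, and variables do not carry over. Pictures are saved under pics/ and viewed, about 8 in all and at most 12, crops included, and the job is handed in when it is done.

Besides the shell and the picture viewer there is one more tool, called after "Emit:" as name(argument=value, ...) on one line, values as JSON. carry_out: Moves the arm, as the interface text tells. Its arguments: {"type":"object","properties":{"motion":{"type":"array"},"claw":{"type":"number"},"grip_force":{"type":"number"}},"required":["motion"]}

```bash
mkdir -p pics; python3 - <<'E'
from workcell import sense, vision, arm
import cv2,numpy as np
s=sense();print(s['t'],s['eef_pos'],s['tcp_rot'],s['contact_force'],arm.hold_point_z)
for n in("scene","side"):
    p,d=vision.camera(n);i=vision.camera_info(n);print(n,i)
    cv2.imwrite(f"pics/{n}0.png",p[:,:,::-1]);np.savez(f"{n}0.npz",p=p,d=d,**i)
E
```

```text
0.0 [ 0.29528338 -0.6615866   0.2303919 ] [-7.89809562e-04  9.78044950e-01  2.08392412e-01 -2.34277971e-04] [-0.48622958  0.48027446  0.28791174] 0.0187
scene {'vertical_fov': 57.69843506723215, 'cx': 279.67957627081614, 'cy': 207.19904949246222, 'R': array([[-0.78707554,  0.6164554 ,  0.02224494],
       [ 0.32428284,  0.44417477, -0.83519424],
       [-0.52474064, -0.6501473 , -0.549505  ]]), 't': array([ 0.44687642, -0.14855046,  1.37858346])}
side {'vertical_fov': 48.65325351716504, 'cx': 281.0006864397409, 'cy': 214.8276300218267, 'R': array([[-0.95498952, -0.29622443, -0.01568785],
       [-0.19118697,  0.65507421, -0.73097559],
       [ 0.22680954, -0.69507472, -0.68222326]]), 't': array([0.53725021, 0.14582215, 1.11829922])}
```

View pics/scene0.png

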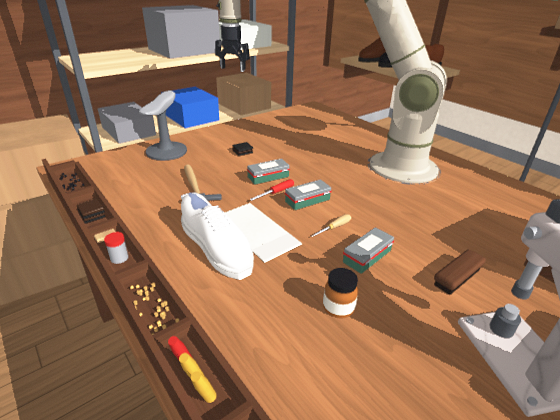

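The scene view shows the cases at (369,248)=a, (308,194)=b and (268,171)=c. The pad is at (260,230), with the sneaker beyond it at (215,232).

```bash
cat > h.py <<'E'
import numpy as np,cv2
def pts(p,d,i):
    f=p.shape[0]/2/np.tan(np.radians(float(i['vertical_fov']))/2)
    v,u=np.mgrid[:p.shape[0],:p.shape[1]]
    c=np.dstack([(u-i['cx'])/f*d,(v-i['cy'])/f*d,d])
    return (c-i['t'])@i['R']   # R^T(c-t)
def blobs(m,P,lo=60):
    n,l,st,ce=cv2.connectedComponentsWithStats(m.astype(np.uint8))
    for k in range(1,n):
        if st[k,4]<lo: continue
        q=P[l==k]; r=cv2.minAreaRect((q[:,:2]*1000).astype(np.float32))
        print(st[k,4],'px',ce[k].round(),'rect c',np.round(r[0]),'size',np.round(r[1]),'ang',round(r[2],1),'z',np.percentile(q[:,2],[2,50,98]).round(3))
E
python3 - <<'E'
from h import *
for n in("scene","side"):
    z=np.load(n+"0.npz");p,d=z['p'],z['d'];P=pts(p,d,z)
    ok=(d>0)&(P[...,0]>.25)&(P[...,0]<1.1)&(abs(P[...,1])<.75)
    print(n,'objects z>.012');blobs(ok&(P[...,2]>.012)&(P[...,2]<.2),P)
    print('tops .04-.055');blobs(ok&(P[...,2]>.040)&(P[...,2]<.054),P,150)
    h=cv2.cvtColor(p,cv2.COLOR_RGB2HSV)
    print('pad');blobs(ok&(h[...,1]<60)&(h[...,2]>150)&(P[...,2]<.015),P,200)
E
```

```text
scene objects z>.012
1248 px [162. 126.] rect c [ 644. -596.] size [216. 144.] ang 18.1 z [0.013 0.105 0.197]
170 px [242. 148.] rect c [ 409. -432.] size [63. 66.] ang 76.7 z [0.013 0.024 0.027]
14111 px [151. 305.] rect c [987. -89.] size [ 101. 1069.] ang 0.0 z [0.012 0.039 0.091]
671 px [268. 170.] rect c [ 447. -218.] size [ 65. 132.] ang 78.1 z [0.013 0.041 0.047]
3777 px [215. 231.] rect c [ 731. -143.] size [572. 138.] ang 74.6 z [0.015 0.058 0.103]
1017 px [302. 192.] rect c [479. -72.] size [139. 224.] ang 82.3 z [0.013 0.037 0.047]
159 px [339. 221.] rect c [454. 121.] size [81. 23.] ang 4.1 z [0.012 0.019 0.025]
1254 px [368. 248.] rect c [491. 257.] size [133.  62.] ang 6.1 z [0.014 0.044 0.047]
1111 px [459. 270.] rect c [378. 434.] size [151.  49.] ang 1.3 z [0.014 0.038 0.041]
619 px [526. 281.] rect c [466. 575.] size [25. 29.] ang 13.7 z [0.119 0.151 0.193]
1348 px [340. 292.] rect c [668. 330.] size [64. 65.] ang 0.4 z [0.015 0.063 0.086]
6242 px [520. 356.] rect c [489. 624.] size [200. 132.] ang 62.5 z [0.014 0.019 0.133]
tops .04-.055
357 px [267. 166.] rect c [
[... 2246 characters left out ...]
055
708 px [187. 125.] rect c [ 979. -380.] size [ 94. 495.] ang 0.4 z [0.04  0.047 0.054]
652 px [112. 211.] rect c [980.  65.] size [ 92. 348.] ang 0.1 z [0.04  0.046 0.054]
606 px [343. 176.] rect c [ 442. -217.] size [ 63. 128.] ang 77.9 z [0.041 0.045 0.049]
426 px [197. 226.] rect c [751.  72.] size [126.  84.] ang 38.6 z [0.04  0.048 0.054]
815 px [332. 220.] rect c [434. -28.] size [ 64. 130.] ang 81.6 z [0.041 0.045 0.048]
490 px [ 31. 304.] rect c [985. 423.] size [ 83. 154.] ang 0.8 z [0.04  0.047 0.054]
1322 px [279. 301.] rect c [487. 257.] size [130.  61.] ang 5.3 z [0.041 0.045 0.048]
pad
2782 px [249. 226.] rect c [649.   2.] size [247. 125.] ang 90.0 z [-0.001  0.003  0.007]
```

View pics/side0.png

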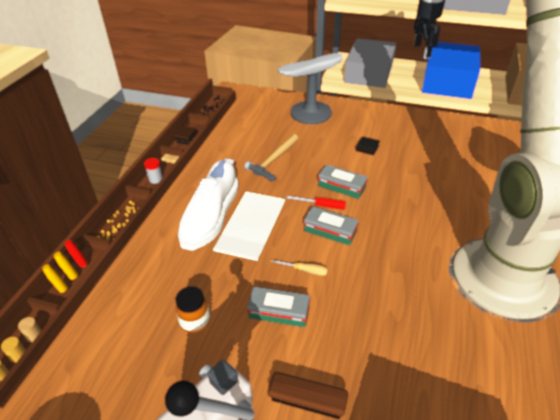

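The side view agrees: a at (279,305), b at (331,224) and c at (343,179), with the pad at (250,226). I'll add a helper that turns world targets into tool shifts, and start with case c.

```bash
cat > go.py <<'E'
import sys,numpy as np
from workcell import sense
from scipy.spatial.transform import Rotation as R
# usage: go.py x y z yawdeg : shift/turn to world pose, tool down
def rel(x,y,z,yaw):
    s=sense();q=s['tcp_rot'];C=R.from_quat([q[1],q[2],q[3],q[0]])
    T=R.from_euler('z',yaw,degrees=True)*R.from_euler('x',180,degrees=True)
    d=C.inv().apply(np.array([x,y,z])-s['eef_pos']);w=(C.inv()*T).as_rotvec()
    print('d',d.round(3),'w',w.round(3))
s=sense();print('t',round(s['t'],2),'p',s['eef_pos'].round(4),'F',s['contact_force'].round(2),'M',s['ft_torque'].round(3),'gap',round(s['finger_gap'],3),'q',np.round(s['joint_pos'],2))
if len(sys.argv)>4: rel(*map(float,sys.argv[1:5]))
E
python3 go.py .444 -.218 .14 -12
```

```text
t 0.1 p [ 0.2953 -0.6617  0.2305] F [-0.12  0.84 -0.12] M [-0.019  0.012 -0.029] gap 1.007 q [ 1.07  0.6  -0.    1.6   0.    0.94 -0.08]
d [ 0.317 -0.344  0.091] w [-0.001  0.001  0.629]
```

Emit:
carry_out(motion=[{"dx":0.317,"dy":-0.344,"dz":0.09,"wz":0.629},{"dx":0.317,"dy":-0.344,"dz":0.09,"wz":0.629},{"dx":0.317,"dy":-0.344,"dz":0.09,"wz":0.629},{"dx":0.317,"dy":-0.344,"dz":0.09,"wz":0.629},{"dx":0.317,"dy":-0.344,"dz":0.09,"wz":0.629},{"dx":0.317,"dy":-0.344,"dz":0.09,"wz":0.629},{"dx":0.317,"dy":-0.344,"dz":0.09,"wz":0.629},{"dx":0.317,"dy":-0.344,"dz":0.09,"wz":0.629},{"dx":0.317,"dy":-0.344,"dz":0.09,"wz":0.629},{"dx":0.317,"dy":-0.344,"dz":0.09,"wz":0.629}], claw=1, grip_force=90)

```text
invalid input at $.motion[0]: expected keys dx, dy, dz, wx, wy, wz
```

```bash
python3 go.py .444 -.218 .008 -12; python3 - <<'E'
from h import *
from workcell import vision
i=vision.camera_info("wrist");p,d=vision.camera("wrist")
cv2.imwrite("pics/w1.png",p[:,:,::-1]);P=pts(p,d,i)
blobs((d>0)&(P[...,2]>.035)&(P[...,2]<.06),P,300)
E
```

```text
t 0.1 p [ 0.2953 -0.6617  0.2305] F [-0.12  0.84 -0.12] M [-0.019  0.012 -0.029] gap 1.007 q [ 1.07  0.6  -0.    1.6   0.    0.94 -0.08]
d [ 0.317 -0.344  0.223] w [-0.001  0.001  0.629]
```

View pics/w1.png

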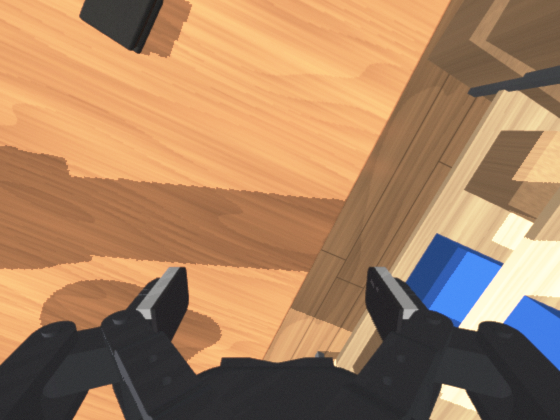

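The move was refused because every row needs all six keys. The wrist picture only shows the start pose, with the heel lifts at (120,20).

Emit:
carry_out(motion=[{"dx":0.317,"dy":-0.344,"dz":0.09,"wx":0,"wy":0,"wz":0.629},{"dx":0.317,"dy":-0.344,"dz":0.09,"wx":0,"wy":0,"wz":0.629},{"dx":0.317,"dy":-0.344,"dz":0.09,"wx":0,"wy":0,"wz":0.629},{"dx":0.317,"dy":-0.344,"dz":0.09,"wx":0,"wy":0,"wz":0.629},{"dx":0.317,"dy":-0.344,"dz":0.09,"wx":0,"wy":0,"wz":0.629},{"dx":0.317,"dy":-0.344,"dz":0.09,"wx":0,"wy":0,"wz":0.629},{"dx":0.317,"dy":-0.344,"dz":0.09,"wx":0,"wy":0,"wz":0.629},{"dx":0.317,"dy":-0.344,"dz":0.09,"wx":0,"wy":0,"wz":0.629},{"dx":0.317,"dy":-0.344,"dz":0.09,"wx":0,"wy":0,"wz":0.629},{"dx":0.317,"dy":-0.344,"dz":0.09,"wx":0,"wy":0,"wz":0.629}], claw=1, grip_force=90)

```text
t: 1.15
eef_pos: [0.4455, -0.2146, 0.1405]
tcp_rot: [-0.001, 0.995, -0.102, -0.0]
contact_force: [-0.2, -0.3, -1.4]
finger_gap: 0.997
```

```bash
cat > look.py <<'E'
from h import *
from workcell import vision
import sys
i=vision.camera_info("wrist");p,d=vision.camera("wrist")
cv2.imwrite(f"pics/{sys.argv[1]}.png",p[:,:,::-1]);P=pts(p,d,i)
blobs((d>0)&(P[...,2]>.035)&(P[...,2]<.06),P,300)
E
python3 go.py .444 -.218 .008 -12; python3 look.py w2
```

```text
t 1.15 p [ 0.4455 -0.2146  0.1405] F [-0.22 -0.33 -1.42] M [-0.004  0.024  0.035] gap 0.997 q [ 0.22  0.47  0.16  2.21 -0.16  0.47 -1.27]
d [-0.001  0.004  0.133] w [-0.001  0.001  0.004]
10631 px [285. 211.] rect c [ 443. -223.] size [ 61. 131.] ang 79.3 z [0.044 0.046 0.048]
9328 px [ 73. 257.] rect c [437. -34.] size [ 61. 126.] ang 82.2 z [0.037 0.046 0.047]
```

View pics/w2.png

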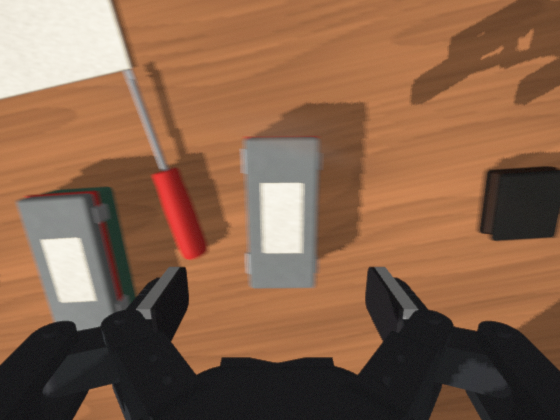

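Emit:
carry_out(motion=[{"dx":-0.001,"dy":0.007,"dz":0.03,"wx":0,"wy":0,"wz":0},{"dx":-0.001,"dy":0.007,"dz":0.06,"wx":0,"wy":0,"wz":0},{"dx":-0.001,"dy":0.007,"dz":0.08,"wx":0,"wy":0,"wz":0},{"dx":-0.001,"dy":0.007,"dz":0.1,"wx":0,"wy":0,"wz":0},{"dx":-0.001,"dy":0.007,"dz":0.115,"wx":0,"wy":0,"wz":0},{"dx":-0.001,"dy":0.007,"dz":0.125,"wx":0,"wy":0,"wz":0},{"dx":-0.001,"dy":0.007,"dz":0.132,"wx":0,"wy":0,"wz":0},{"dx":-0.001,"dy":0.007,"dz":0.132,"wx":0,"wy":0,"wz":0},{"dx":-0.001,"dy":0.007,"dz":0.132,"wx":0,"wy":0,"wz":0},{"dx":-0.001,"dy":0.007,"dz":0.132,"wx":0,"wy":0,"wz":0}])

```text
t: 2.2
eef_pos: [0.4426, -0.2255, 0.0099]
tcp_rot: [0.0, 0.995, -0.104, 0.0]
contact_force: [-0.3, -0.2, -0.1]
finger_gap: 1.004
```

Emit:
carry_out(motion=[{"dx":0,"dy":0,"dz":0,"wx":0,"wy":0,"wz":0},{"dx":0,"dy":0,"dz":0,"wx":0,"wy":0,"wz":0},{"dx":0,"dy":0,"dz":0,"wx":0,"wy":0,"wz":0},{"dx":0,"dy":0,"dz":0,"wx":0,"wy":0,"wz":0},{"dx":0,"dy":0,"dz":0,"wx":0,"wy":0,"wz":0},{"dx":0,"dy":0,"dz":0,"wx":0,"wy":0,"wz":0},{"dx":0,"dy":0,"dz":0,"wx":0,"wy":0,"wz":0},{"dx":0,"dy":0,"dz":0,"wx":0,"wy":0,"wz":0},{"dx":0,"dy":0,"dz":0,"wx":0,"wy":0,"wz":0},{"dx":0,"dy":0,"dz":0,"wx":0,"wy":0,"wz":0}], claw=0, grip_force=90)

```text
t: 3.2
eef_pos: [0.4426, -0.225, 0.0101]
tcp_rot: [-0.0, 0.995, -0.104, 0.0]
contact_force: [-0.8, 2.6, 10.4]
finger_gap: 0.662
```

```bash
python3 go.py
```

```text
t 3.2 p [ 0.4426 -0.225   0.0101] F [-0.81  2.62 10.4 ] M [ 0.468  0.095 -0.007] gap 0.662 q [ 0.32  0.71  0.05  2.27 -0.21  0.16 -1.21]
```

Gripped: an opening of 0.66 is about 57 mm, which fits the 58 mm case. Next: lift, settle, then shake.

Emit:
carry_out(motion=[{"dx":0,"dy":0,"dz":-0.01,"wx":0,"wy":0,"wz":0},{"dx":0,"dy":0,"dz":-0.03,"wx":0,"wy":0,"wz":0},{"dx":0,"dy":0,"dz":-0.055,"wx":0,"wy":0,"wz":0},{"dx":0,"dy":0,"dz":-0.08,"wx":0,"wy":0,"wz":0},{"dx":0,"dy":0,"dz":-0.1,"wx":0,"wy":0,"wz":0},{"dx":0,"dy":0,"dz":-0.11,"wx":0,"wy":0,"wz":0},{"dx":0,"dy":0,"dz":-0.11,"wx":0,"wy":0,"wz":0},{"dx":0,"dy":0,"dz":-0.11,"wx":0,"wy":0,"wz":0},{"dx":0,"dy":0,"dz":-0.11,"wx":0,"wy":0,"wz":0},{"dx":0,"dy":0,"dz":-0.11,"wx":0,"wy":0,"wz":0}])

```text
t: 4.2
eef_pos: [0.4418, -0.2252, 0.1184]
tcp_rot: [-0.0, 0.995, -0.104, -0.001]
contact_force: [0.1, -0.0, -3.4]
finger_gap: 0.666
```

```bash
python3 go.py
```

```text
t 4.2 p [ 0.4418 -0.2252  0.1184] F [ 0.09 -0.01 -3.42] M [ 0.052 -0.023 -0.013] gap 0.666 q [ 0.25  0.51  0.15  2.22 -0.18  0.42 -1.24]
```

Emit:
carry_out(motion=[{"dx":0.05,"dy":0,"dz":-0.11,"wx":0,"wy":0,"wz":0},{"dx":0.1,"dy":0,"dz":-0.11,"wx":0,"wy":0,"wz":0},{"dx":0.05,"dy":0,"dz":-0.11,"wx":0,"wy":0,"wz":0},{"dx":0.0,"dy":0,"dz":-0.11,"wx":0,"wy":0,"wz":0},{"dx":0.05,"dy":0,"dz":-0.11,"wx":0,"wy":0,"wz":0},{"dx":0.1,"dy":0,"dz":-0.11,"wx":0,"wy":0,"wz":0},{"dx":0.14,"dy":0,"dz":-0.11,"wx":0,"wy":0,"wz":0},{"dx":0.14,"dy":0,"dz":-0.11,"wx":0,"wy":0,"wz":0},{"dx":0.14,"dy":0,"dz":-0.11,"wx":0,"wy":0,"wz":0},{"dx":0.14,"dy":0,"dz":-0.11,"wx":0,"wy":0,"wz":0}])

```text
t: 5.2
eef_pos: [0.5779, -0.2544, 0.2283]
tcp_rot: [-0.0, 0.995, -0.105, -0.001]
contact_force: [0.3, 0.3, -2.5]
finger_gap: 0.669
```

```bash
python3 go.py
```

```text
t 5.2 p [ 0.5779 -0.2544  0.2283] F [ 0.31  0.27 -2.47] M [ 0.007  0.06  -0.019] gap 0.669 q [ 0.18  0.5   0.22  1.83 -0.14  0.83 -1.32]
```

Emit:
carry_out(motion=[{"dx":-0.05,"dy":0,"dz":0,"wx":0,"wy":0,"wz":0},{"dx":-0.1,"dy":0,"dz":0,"wx":0,"wy":0,"wz":0},{"dx":-0.05,"dy":0,"dz":0,"wx":0,"wy":0,"wz":0},{"dx":0.0,"dy":0,"dz":0,"wx":0,"wy":0,"wz":0},{"dx":-0.05,"dy":0,"dz":0,"wx":0,"wy":0,"wz":0},{"dx":-0.1,"dy":0,"dz":0,"wx":0,"wy":0,"wz":0},{"dx":-0.12,"dy":0,"dz":0,"wx":0,"wy":0,"wz":0},{"dx":-0.12,"dy":0,"dz":0,"wx":0,"wy":0,"wz":0},{"dx":-0.12,"dy":0,"dz":0,"wx":0,"wy":0,"wz":0},{"dx":-0.12,"dy":0,"dz":0,"wx":0,"wy":0,"wz":0}])

```text
t: 6.2
eef_pos: [0.4626, -0.2296, 0.2296]
tcp_rot: [0.0, 0.995, -0.104, 0.001]
contact_force: [0.3, -0.4, -3.2]
finger_gap: 0.666
```

```bash
python3 go.py; python3 - <<'E'
from workcell import sense,vision
import numpy as np
m=[]
for _ in range(8): vision.camera_info("wrist"); vision.camera("side"); m.append(sense()['ft_torque'])
print(np.mean(m,0).round(3),np.std(m,0).round(3))
E
```

```text
t 6.2 p [ 0.4626 -0.2296  0.2296] F [ 0.35 -0.35 -3.23] M [-0.023 -0.066  0.01 ] gap 0.666 q [ 0.18  0.36  0.22  2.09 -0.12  0.71 -1.3 ]
[0.006 0.    0.006] [0.031 0.036 0.024]
```

Emit:
carry_out(motion=[{"dx":0.05,"dy":0,"dz":0,"wx":0,"wy":0,"wz":0},{"dx":0.1,"dy":0,"dz":0,"wx":0,"wy":0,"wz":0},{"dx":0.05,"dy":0,"dz":0,"wx":0,"wy":0,"wz":0},{"dx":0.0,"dy":0,"dz":0,"wx":0,"wy":0,"wz":0},{"dx":0.05,"dy":0,"dz":0,"wx":0,"wy":0,"wz":0},{"dx":0.1,"dy":0,"dz":0,"wx":0,"wy":0,"wz":0},{"dx":0.15,"dy":0,"dz":0,"wx":0,"wy":0,"wz":0},{"dx":0.14,"dy":0,"dz":0,"wx":0,"wy":0,"wz":0},{"dx":0.14,"dy":0,"dz":0,"wx":0,"wy":0,"wz":0},{"dx":0.14,"dy":0,"dz":0,"wx":0,"wy":0,"wz":0}])

```text
t: 7.6
eef_pos: [0.5978, -0.2586, 0.2289]
tcp_rot: [-0.0, 0.995, -0.105, -0.001]
contact_force: [-0.4, 0.4, -3.6]
finger_gap: 0.664
```

```bash
cat > mom.py <<'E'
from workcell import sense,vision
from scipy.spatial.transform import Rotation as R
import numpy as np
m=[]
for _ in range(12):
    vision.camera("side"); s=sense(); q=s['tcp_rot']
    C=R.from_quat([q[1],q[2],q[3],q[0]]); m.append(np.r_[C.inv().apply(s['ft_torque']),s['contact_force']])
print('t',s['t'],'tool moment, F',np.mean(m,0).round(3),'std',np.std(m,0).round(3),s['eef_pos'].round(4))
E
python3 mom.py
```

```text
t 8.2 tool moment, F [-0.009 -0.016  0.007  0.045 -0.02  -3.03 ] std [0.029 0.023 0.027 0.537 0.422 0.629] [ 0.5988 -0.2586  0.2293]
```

The moment at the two ends differs by about 0.016 Nm, against about 0.16 Nm expected for a loose die. Case c is silent, so I'll put it back.

```bash
python3 go.py .4426 -.223 .0115 -12
```

```text
t 8.2 p [ 0.5988 -0.2586  0.2293] F [ 0.33  0.47 -2.5 ] M [-0.026 -0.005  0.035] gap 0.666 q [ 0.18  0.52  0.22  1.79 -0.14  0.85 -1.32]
d [-0.16  -0.002  0.218] w [ 0. -0.  0.]
```

Emit:
carry_out(motion=[{"dx":-0.04,"dy":-0.001,"dz":0.03,"wx":0,"wy":0,"wz":0},{"dx":-0.08,"dy":-0.001,"dz":0.06,"wx":0,"wy":0,"wz":0},{"dx":-0.12,"dy":-0.002,"dz":0.09,"wx":0,"wy":0,"wz":0},{"dx":-0.15,"dy":-0.002,"dz":0.125,"wx":0,"wy":0,"wz":0},{"dx":-0.16,"dy":-0.002,"dz":0.16,"wx":0,"wy":0,"wz":0},{"dx":-0.16,"dy":-0.002,"dz":0.19,"wx":0,"wy":0,"wz":0},{"dx":-0.16,"dy":-0.002,"dz":0.205,"wx":0,"wy":0,"wz":0},{"dx":-0.16,"dy":-0.002,"dz":0.212,"wx":0,"wy":0,"wz":0},{"dx":-0.16,"dy":-0.002,"dz":0.218,"wx":0,"wy":0,"wz":0},{"dx":-0.16,"dy":-0.002,"dz":0.218,"wx":0,"wy":0,"wz":0}])

```text
t: 9.2
eef_pos: [0.443, -0.2236, 0.0112]
tcp_rot: [0.0, 0.995, -0.104, 0.0]
contact_force: [-0.3, -0.1, -2.6]
finger_gap: 0.666
```

Emit:
carry_out(motion=[{"dx":0,"dy":0,"dz":0,"wx":0,"wy":0,"wz":0},{"dx":0,"dy":0,"dz":0,"wx":0,"wy":0,"wz":0},{"dx":0,"dy":0,"dz":0,"wx":0,"wy":0,"wz":0},{"dx":0,"dy":0,"dz":0,"wx":0,"wy":0,"wz":0},{"dx":0,"dy":0,"dz":0,"wx":0,"wy":0,"wz":0},{"dx":0,"dy":0,"dz":-0.03,"wx":0,"wy":0,"wz":0},{"dx":0,"dy":0,"dz":-0.07,"wx":0,"wy":0,"wz":0},{"dx":0,"dy":0,"dz":-0.11,"wx":0,"wy":0,"wz":0},{"dx":0,"dy":0,"dz":-0.13,"wx":0,"wy":0,"wz":0},{"dx":0,"dy":0,"dz":-0.13,"wx":0,"wy":0,"wz":0}], claw=1)

```text
t: 10.2
eef_pos: [0.444, -0.2239, 0.144]
tcp_rot: [0.001, 0.995, -0.104, 0.002]
contact_force: [0.0, 0.3, -0.2]
finger_gap: 1.001
```

```bash
python3 look.py w3;python3 go.py .437 -.031 .14 -9
```

```text
10317 px [276. 211.] rect c [ 443. -225.] size [ 62. 130.] ang 78.0 z [0.044 0.046 0.048]
9256 px [ 65. 258.] rect c [437. -34.] size [ 62. 126.] ang 82.3 z [0.037 0.046 0.047]
t 10.25 p [ 0.4434 -0.2235  0.1426] F [ 0.85  0.94 -0.17] M [ 0.027  0.096 -0.039] gap 0.999 q [ 0.22  0.47  0.18  2.21 -0.18  0.47 -1.23]
d [-0.046 -0.187  0.002] w [ 0.    -0.003 -0.052]
```

Case c is back within about 3 mm of where it stood, flat. Now b.

Emit:
carry_out(motion=[{"dx":-0.011,"dy":-0.047,"dz":0,"wx":0,"wy":0,"wz":-0.05},{"dx":-0.023,"dy":-0.094,"dz":0,"wx":0,"wy":0,"wz":-0.05},{"dx":-0.034,"dy":-0.14,"dz":0,"wx":0,"wy":0,"wz":-0.05},{"dx":-0.042,"dy":-0.17,"dz":0,"wx":0,"wy":0,"wz":-0.05},{"dx":-0.046,"dy":-0.187,"dz":0,"wx":0,"wy":0,"wz":-0.05},{"dx":-0.046,"dy":-0.187,"dz":0,"wx":0,"wy":0,"wz":-0.05},{"dx":-0.046,"dy":-0.187,"dz":0,"wx":0,"wy":0,"wz":-0.05},{"dx":-0.046,"dy":-0.187,"dz":0,"wx":0,"wy":0,"wz":-0.05},{"dx":-0.046,"dy":-0.187,"dz":0,"wx":0,"wy":0,"wz":-0.05},{"dx":-0.046,"dy":-0.187,"dz":0,"wx":0,"wy":0,"wz":-0.05}])

```text
t: 11.25
eef_pos: [0.4365, -0.0318, 0.1412]
tcp_rot: [0.0, 0.997, -0.08, -0.0]
contact_force: [-0.3, -0.9, 1.2]
finger_gap: 1.0
```

```bash
python3 look.py w4;python3 go.py .437 -.031 .01 -9
```

```text
12762 px [510. 166.] rect c [ 443. -224.] size [ 61. 130.] ang 78.5 z [0.037 0.046 0.048]
10533 px [275. 212.] rect c [435. -33.] size [ 62. 130.] ang 82.8 z [0.044 0.046 0.048]
t 11.3 p [ 0.4366 -0.0317  0.1412] F [-0.54 -0.14  0.88] M [-0.022 -0.01   0.029] gap 1.003 q [-0.21  0.42  0.2   2.33 -0.21  0.4  -1.56]
d [ 0.    -0.001  0.131] w [ 0.    -0.    -0.004]
```

Emit:
carry_out(motion=[{"dx":0,"dy":0.001,"dz":0.03,"wx":0,"wy":0,"wz":-0.025},{"dx":0,"dy":0.001,"dz":0.06,"wx":0,"wy":0,"wz":-0.025},{"dx":0,"dy":0.001,"dz":0.08,"wx":0,"wy":0,"wz":-0.025},{"dx":0,"dy":0.001,"dz":0.1,"wx":0,"wy":0,"wz":-0.025},{"dx":0,"dy":0.001,"dz":0.115,"wx":0,"wy":0,"wz":-0.025},{"dx":0,"dy":0.001,"dz":0.125,"wx":0,"wy":0,"wz":-0.025},{"dx":0,"dy":0.001,"dz":0.13,"wx":0,"wy":0,"wz":-0.025},{"dx":0,"dy":0.001,"dz":0.13,"wx":0,"wy":0,"wz":-0.025},{"dx":0,"dy":0.001,"dz":0.13,"wx":0,"wy":0,"wz":-0.025},{"dx":0,"dy":0.001,"dz":0.13,"wx":0,"wy":0,"wz":-0.025}])

```text
t: 12.3
eef_pos: [0.4389, -0.0322, 0.0142]
tcp_rot: [-0.0, 0.998, -0.069, -0.003]
contact_force: [-0.1, 0.3, -0.6]
finger_gap: 1.002
```

Emit:
carry_out(motion=[{"dx":0,"dy":0,"dz":0,"wx":0,"wy":0,"wz":0},{"dx":0,"dy":0,"dz":0,"wx":0,"wy":0,"wz":0},{"dx":0,"dy":0,"dz":0,"wx":0,"wy":0,"wz":0},{"dx":0,"dy":0,"dz":0,"wx":0,"wy":0,"wz":0},{"dx":0,"dy":0,"dz":0,"wx":0,"wy":0,"wz":0},{"dx":0,"dy":0,"dz":0,"wx":0,"wy":0,"wz":0},{"dx":0,"dy":0,"dz":0,"wx":0,"wy":0,"wz":0},{"dx":0,"dy":0,"dz":0,"wx":0,"wy":0,"wz":0},{"dx":0,"dy":0,"dz":0,"wx":0,"wy":0,"wz":0},{"dx":0,"dy":0,"dz":0,"wx":0,"wy":0,"wz":0}], claw=0, grip_force=90)

```text
t: 13.3
eef_pos: [0.4389, -0.0319, 0.0149]
tcp_rot: [-0.0, 0.998, -0.068, -0.002]
contact_force: [-0.3, 0.9, 8.8]
finger_gap: 0.667
```

Emit:
carry_out(motion=[{"dx":0,"dy":0,"dz":-0.01,"wx":0,"wy":0,"wz":0},{"dx":0,"dy":0,"dz":-0.03,"wx":0,"wy":0,"wz":0},{"dx":0,"dy":0,"dz":-0.055,"wx":0,"wy":0,"wz":0},{"dx":0,"dy":0,"dz":-0.08,"wx":0,"wy":0,"wz":0},{"dx":0,"dy":0,"dz":-0.1,"wx":0,"wy":0,"wz":0},{"dx":0,"dy":0,"dz":-0.11,"wx":0,"wy":0,"wz":0},{"dx":0,"dy":0,"dz":-0.11,"wx":0,"wy":0,"wz":0},{"dx":0,"dy":0,"dz":-0.11,"wx":0,"wy":0,"wz":0},{"dx":0,"dy":0,"dz":-0.11,"wx":0,"wy":0,"wz":0},{"dx":0,"dy":0,"dz":-0.11,"wx":0,"wy":0,"wz":0}])

```text
t: 14.3
eef_pos: [0.439, -0.0323, 0.1236]
tcp_rot: [0.0, 0.998, -0.067, -0.003]
contact_force: [-0.4, 0.2, -3.9]
finger_gap: 0.662
```

Emit:
carry_out(motion=[{"dx":0.05,"dy":0,"dz":0,"wx":0,"wy":0,"wz":0},{"dx":0.1,"dy":0,"dz":0,"wx":0,"wy":0,"wz":0},{"dx":0.05,"dy":0,"dz":0,"wx":0,"wy":0,"wz":0},{"dx":0.01,"dy":0,"dz":0,"wx":0,"wy":0,"wz":0},{"dx":0.06,"dy":0,"dz":0,"wx":0,"wy":0,"wz":0},{"dx":0.11,"dy":0,"dz":0,"wx":0,"wy":0,"wz":0},{"dx":0.12,"dy":0,"dz":0,"wx":0,"wy":0,"wz":0},{"dx":0.12,"dy":0,"dz":0,"wx":0,"wy":0,"wz":0},{"dx":0.12,"dy":0,"dz":0,"wx":0,"wy":0,"wz":0},{"dx":0.12,"dy":0,"dz":0,"wx":0,"wy":0,"wz":0}])

```text
t: 15.3
eef_pos: [0.5569, -0.0482, 0.1231]
tcp_rot: [-0.0, 0.998, -0.067, -0.004]
contact_force: [-0.3, -0.3, -4.3]
finger_gap: 0.666
```

```bash
python3 mom.py
```

```text
t 15.9 tool moment, F [ 1.900e-02  2.000e-02  3.000e-03 -4.000e-03 -3.180e-01 -3.728e+00] std [0.03  0.026 0.025 0.401 0.55  0.453] [ 0.5583 -0.0482  0.1236]
```

Emit:
carry_out(motion=[{"dx":-0.05,"dy":0,"dz":0,"wx":0,"wy":0,"wz":0},{"dx":-0.1,"dy":0,"dz":0,"wx":0,"wy":0,"wz":0},{"dx":-0.05,"dy":0,"dz":0,"wx":0,"wy":0,"wz":0},{"dx":0.0,"dy":0,"dz":0,"wx":0,"wy":0,"wz":0},{"dx":-0.05,"dy":0,"dz":0,"wx":0,"wy":0,"wz":0},{"dx":-0.1,"dy":0,"dz":0,"wx":0,"wy":0,"wz":0},{"dx":-0.11,"dy":0,"dz":0,"wx":0,"wy":0,"wz":0},{"dx":-0.11,"dy":0,"dz":0,"wx":0,"wy":0,"wz":0},{"dx":-0.11,"dy":0,"dz":0,"wx":0,"wy":0,"wz":0},{"dx":-0.11,"dy":0,"dz":0,"wx":0,"wy":0,"wz":0}])

```text
t: 16.9
eef_pos: [0.4506, -0.0336, 0.1243]
tcp_rot: [0.0, 0.998, -0.067, -0.002]
contact_force: [-0.1, -0.5, -3.5]
finger_gap: 0.663
```

```bash
python3 mom.py
```

```text
t 17.5 tool moment, F [-0.007  0.015  0.007  0.117  0.322 -3.852] std [0.032 0.031 0.023 0.449 0.648 0.257] [ 0.4492 -0.0335  0.1241]
```

Case b is silent too: 0.020 against 0.015 Nm, no shift. I'll set it back and go to a.

Emit:
carry_out(motion=[{"dx":-0.01,"dy":0,"dz":0.02,"wx":0,"wy":0,"wz":0},{"dx":-0.01,"dy":0,"dz":0.045,"wx":0,"wy":0,"wz":0},{"dx":-0.01,"dy":0,"dz":0.07,"wx":0,"wy":0,"wz":0},{"dx":-0.01,"dy":0,"dz":0.09,"wx":0,"wy":0,"wz":0},{"dx":-0.01,"dy":0,"dz":0.098,"wx":0,"wy":0,"wz":0},{"dx":-0.01,"dy":0,"dz":0.104,"wx":0,"wy":0,"wz":0},{"dx":-0.01,"dy":0,"dz":0.109,"wx":0,"wy":0,"wz":0},{"dx":-0.01,"dy":0,"dz":0.109,"wx":0,"wy":0,"wz":0},{"dx":-0.01,"dy":0,"dz":0.109,"wx":0,"wy":0,"wz":0},{"dx":-0.01,"dy":0,"dz":0.109,"wx":0,"wy":0,"wz":0}])

```text
t: 18.5
eef_pos: [0.439, -0.0321, 0.0153]
tcp_rot: [0.0, 0.998, -0.067, -0.002]
contact_force: [-0.2, 0.3, -4.1]
finger_gap: 0.663
```

Emit:
carry_out(motion=[{"dx":0,"dy":0,"dz":0,"wx":0,"wy":0,"wz":0},{"dx":0,"dy":0,"dz":0,"wx":0,"wy":0,"wz":0},{"dx":0,"dy":0,"dz":0,"wx":0,"wy":0,"wz":0},{"dx":0,"dy":0,"dz":0,"wx":0,"wy":0,"wz":0},{"dx":0,"dy":0,"dz":0,"wx":0,"wy":0,"wz":0},{"dx":0,"dy":0,"dz":-0.03,"wx":0,"wy":0,"wz":0},{"dx":0,"dy":0,"dz":-0.07,"wx":0,"wy":0,"wz":0},{"dx":0,"dy":0,"dz":-0.11,"wx":0,"wy":0,"wz":0},{"dx":0,"dy":0,"dz":-0.13,"wx":0,"wy":0,"wz":0},{"dx":0,"dy":0,"dz":-0.13,"wx":0,"wy":0,"wz":0}], claw=1)

```text
t: 19.5
eef_pos: [0.4404, -0.0318, 0.1472]
tcp_rot: [-0.0, 0.998, -0.067, -0.001]
contact_force: [0.4, -0.3, -0.8]
finger_gap: 1.0
```

```bash
python3 look.py w5;python3 go.py .488 .255 .14 5.5
```

```text
12057 px [505. 176.] rect c [ 443. -224.] size [ 59. 130.] ang 78.1 z [0.037 0.046 0.048]
9985 px [277. 214.] rect c [434. -34.] size [ 61. 130.] ang 82.1 z [0.044 0.046 0.048]
t 19.55 p [ 0.44   -0.0315  0.1459] F [-0.87  0.05  0.8 ] M [-0.019 -0.039  0.017] gap 0.999 q [-0.55  0.51  0.72  2.34 -0.7   0.52 -0.97]
d [ 0.01  -0.29   0.006] w [-0.001  0.003 -0.229]
```

Emit:
carry_out(motion=[{"dx":0.002,"dy":-0.048,"dz":0,"wx":0,"wy":0,"wz":-0.1},{"dx":0.004,"dy":-0.096,"dz":0,"wx":0,"wy":0,"wz":-0.15},{"dx":0.006,"dy":-0.144,"dz":0,"wx":0,"wy":0,"wz":-0.2},{"dx":0.008,"dy":-0.192,"dz":0,"wx":0,"wy":0,"wz":-0.229},{"dx":0.01,"dy":-0.24,"dz":0,"wx":0,"wy":0,"wz":-0.229},{"dx":0.01,"dy":-0.275,"dz":0.006,"wx":0,"wy":0,"wz":-0.229},{"dx":0.01,"dy":-0.29,"dz":0.006,"wx":0,"wy":0,"wz":-0.229},{"dx":0.01,"dy":-0.29,"dz":0.006,"wx":0,"wy":0,"wz":-0.229},{"dx":0.01,"dy":-0.29,"dz":0.006,"wx":0,"wy":0,"wz":-0.229},{"dx":0.01,"dy":-0.29,"dz":0.006,"wx":0,"wy":0,"wz":-0.229}])

```text
t: 20.55
eef_pos: [0.488, 0.2517, 0.139]
tcp_rot: [-0.0, 0.999, 0.046, -0.003]
contact_force: [-0.2, -0.5, 0.1]
finger_gap: 0.998
```

```bash
python3 look.py w6;python3 go.py .488 .255 .01 5.5
```

```text
818 px [193.   6.] rect c [633. 322.] size [ 9. 45.] ang 9.0 z [0.036 0.046 0.057]
10774 px [273. 210.] rect c [488. 253.] size [130.  61.] ang 5.7 z [0.044 0.046 0.048]
4512 px [ 70. 282.] rect c [404. 432.] size [90. 49.] ang 1.2 z [0.036 0.04  0.041]
1874 px [547. 323.] rect c [412.  -5.] size [94. 28.] ang 14.4 z [0.036 0.046 0.048]
t 20.6 p [0.4882 0.2519 0.1391] F [ 0.59 -0.05 -0.42] M [-0.006 -0.029 -0.028] gap 0.995 q [-1.05  0.63  0.72  2.11 -0.69  0.66 -1.33]
d [ 0.001 -0.003  0.129] w [-0.001  0.006 -0.004]
```

Emit:
carry_out(motion=[{"dx":0,"dy":-0.001,"dz":0.03,"wx":0,"wy":0.005,"wz":0},{"dx":0,"dy":-0.001,"dz":0.06,"wx":0,"wy":0.005,"wz":0},{"dx":0,"dy":-0.001,"dz":0.08,"wx":0,"wy":0.005,"wz":0},{"dx":0,"dy":-0.001,"dz":0.1,"wx":0,"wy":0.005,"wz":0},{"dx":0,"dy":-0.001,"dz":0.115,"wx":0,"wy":0.005,"wz":0},{"dx":0,"dy":-0.001,"dz":0.123,"wx":0,"wy":0.005,"wz":0},{"dx":0,"dy":-0.001,"dz":0.128,"wx":0,"wy":0.005,"wz":0},{"dx":0,"dy":-0.001,"dz":0.128,"wx":0,"wy":0.005,"wz":0},{"dx":0,"dy":-0.001,"dz":0.128,"wx":0,"wy":0.005,"wz":0},{"dx":0,"dy":-0.001,"dz":0.128,"wx":0,"wy":0.005,"wz":0}])

```text
t: 21.6
eef_pos: [0.4876, 0.2551, 0.0117]
tcp_rot: [-0.001, 0.999, 0.047, 0.0]
contact_force: [0.2, 0.4, 0.3]
finger_gap: 1.005
```

Emit:
carry_out(motion=[{"dx":0,"dy":0,"dz":0,"wx":0,"wy":0,"wz":0},{"dx":0,"dy":0,"dz":0,"wx":0,"wy":0,"wz":0},{"dx":0,"dy":0,"dz":0,"wx":0,"wy":0,"wz":0},{"dx":0,"dy":0,"dz":0,"wx":0,"wy":0,"wz":0},{"dx":0,"dy":0,"dz":0,"wx":0,"wy":0,"wz":0},{"dx":0,"dy":0,"dz":0,"wx":0,"wy":0,"wz":0},{"dx":0,"dy":0,"dz":0,"wx":0,"wy":0,"wz":0},{"dx":0,"dy":0,"dz":0,"wx":0,"wy":0,"wz":0},{"dx":0,"dy":0,"dz":0,"wx":0,"wy":0,"wz":0},{"dx":0,"dy":0,"dz":0,"wx":0,"wy":0,"wz":0}], claw=0, grip_force=90)

```text
t: 22.6
eef_pos: [0.4874, 0.2551, 0.0117]
tcp_rot: [-0.001, 0.999, 0.048, 0.0]
contact_force: [-2.0, 0.1, 7.7]
finger_gap: 0.663
```

Emit:
carry_out(motion=[{"dx":0,"dy":0,"dz":-0.01,"wx":0,"wy":0,"wz":0},{"dx":0,"dy":0,"dz":-0.03,"wx":0,"wy":0,"wz":0},{"dx":0,"dy":0,"dz":-0.06,"wx":0,"wy":0,"wz":0},{"dx":0,"dy":0,"dz":-0.1,"wx":0,"wy":0,"wz":0},{"dx":0,"dy":0,"dz":-0.14,"wx":0,"wy":0,"wz":0},{"dx":0,"dy":0,"dz":-0.175,"wx":0,"wy":0,"wz":0},{"dx":0,"dy":0,"dz":-0.19,"wx":0,"wy":0,"wz":0},{"dx":0,"dy":0,"dz":-0.19,"wx":0,"wy":0,"wz":0},{"dx":0,"dy":0,"dz":-0.19,"wx":0,"wy":0,"wz":0},{"dx":0,"dy":0,"dz":-0.19,"wx":0,"wy":0,"wz":0}])

```text
t: 23.6
eef_pos: [0.4864, 0.2546, 0.1994]
tcp_rot: [0.0, 0.999, 0.047, -0.001]
contact_force: [0.2, -0.2, -3.6]
finger_gap: 0.665
```

Emit:
carry_out(motion=[{"dx":0.05,"dy":0,"dz":0,"wx":0,"wy":0,"wz":0},{"dx":0.1,"dy":0,"dz":0,"wx":0,"wy":0,"wz":0},{"dx":0.05,"dy":0,"dz":0,"wx":0,"wy":0,"wz":0},{"dx":0.01,"dy":0,"dz":0,"wx":0,"wy":0,"wz":0},{"dx":0.06,"dy":0,"dz":0,"wx":0,"wy":0,"wz":0},{"dx":0.11,"dy":0,"dz":0,"wx":0,"wy":0,"wz":0},{"dx":0.12,"dy":0,"dz":0,"wx":0,"wy":0,"wz":0},{"dx":0.12,"dy":0,"dz":0,"wx":0,"wy":0,"wz":0},{"dx":0.12,"dy":0,"dz":0,"wx":0,"wy":0,"wz":0},{"dx":0.12,"dy":0,"dz":0,"wx":0,"wy":0,"wz":0}])

```text
t: 24.6
eef_pos: [0.6055, 0.2659, 0.2001]
tcp_rot: [-0.0, 0.999, 0.047, -0.001]
contact_force: [0.6, 0.3, -3.9]
finger_gap: 0.666
```

```bash
python3 mom.py
```

```text
t 25.2 tool moment, F [ 0.012 -0.052 -0.007 -0.07  -0.263 -3.915] std [0.034 0.018 0.021 0.345 0.472 0.429] [0.6068 0.2662 0.2011]
```

Emit:
carry_out(motion=[{"dx":-0.05,"dy":0,"dz":0,"wx":0,"wy":0,"wz":0},{"dx":-0.1,"dy":0,"dz":0,"wx":0,"wy":0,"wz":0},{"dx":-0.05,"dy":0,"dz":0,"wx":0,"wy":0,"wz":0},{"dx":0.0,"dy":0,"dz":0,"wx":0,"wy":0,"wz":0},{"dx":-0.05,"dy":0,"dz":0,"wx":0,"wy":0,"wz":0},{"dx":-0.1,"dy":0,"dz":0,"wx":0,"wy":0,"wz":0},{"dx":-0.11,"dy":0,"dz":0,"wx":0,"wy":0,"wz":0},{"dx":-0.11,"dy":0,"dz":0,"wx":0,"wy":0,"wz":0},{"dx":-0.11,"dy":0,"dz":0,"wx":0,"wy":0,"wz":0},{"dx":-0.11,"dy":0,"dz":0,"wx":0,"wy":0,"wz":0}])

```text
t: 26.2
eef_pos: [0.4988, 0.256, 0.2014]
tcp_rot: [-0.001, 0.999, 0.047, 0.001]
contact_force: [0.3, 0.9, -4.0]
finger_gap: 0.665
```

```bash
python3 mom.py
```

```text
t 26.8 tool moment, F [-2.000e-03  9.300e-02 -0.000e+00  1.020e-01 -1.280e-01 -3.562e+00] std [0.029 0.03  0.023 0.467 0.403 0.424] [0.4974 0.2558 0.201 ]
```

Case a rattles: the moment goes from −0.052 to +0.093 Nm with the shake direction. I'll run the die to +x again, with one extra cycle for margin.

Emit:
carry_out(motion=[{"dx":0.05,"dy":0,"dz":0,"wx":0,"wy":0,"wz":0},{"dx":0.1,"dy":0,"dz":0,"wx":0,"wy":0,"wz":0},{"dx":0.05,"dy":0,"dz":0,"wx":0,"wy":0,"wz":0},{"dx":0.01,"dy":0,"dz":0,"wx":0,"wy":0,"wz":0},{"dx":0.06,"dy":0,"dz":0,"wx":0,"wy":0,"wz":0},{"dx":0.11,"dy":0,"dz":0,"wx":0,"wy":0,"wz":0},{"dx":0.12,"dy":0,"dz":0,"wx":0,"wy":0,"wz":0},{"dx":0.12,"dy":0,"dz":0,"wx":0,"wy":0,"wz":0},{"dx":0.12,"dy":0,"dz":0,"wx":0,"wy":0,"wz":0},{"dx":0.12,"dy":0,"dz":0,"wx":0,"wy":0,"wz":0}])

```text
t: 27.8
eef_pos: [0.6156, 0.2671, 0.2008]
tcp_rot: [-0.001, 0.999, 0.047, -0.001]
contact_force: [-0.6, -1.0, -3.8]
finger_gap: 0.664
```

```bash
python3 mom.py
```

```text
t 28.4 tool moment, F [ 0.008 -0.077  0.012 -0.057  0.145 -3.694] std [0.024 0.025 0.024 0.419 0.519 0.421] [0.6168 0.2671 0.201 ]
```

Emit:
carry_out(motion=[{"dx":-0.05,"dy":0,"dz":0,"wx":0,"wy":0,"wz":0},{"dx":-0.1,"dy":0,"dz":0,"wx":0,"wy":0,"wz":0},{"dx":-0.05,"dy":0,"dz":0,"wx":0,"wy":0,"wz":0},{"dx":0.0,"dy":0,"dz":0,"wx":0,"wy":0,"wz":0},{"dx":-0.05,"dy":0,"dz":0,"wx":0,"wy":0,"wz":0},{"dx":-0.1,"dy":0,"dz":0,"wx":0,"wy":0,"wz":0},{"dx":-0.11,"dy":0,"dz":0,"wx":0,"wy":0,"wz":0},{"dx":-0.11,"dy":0,"dz":0,"wx":0,"wy":0,"wz":0},{"dx":-0.11,"dy":0,"dz":0,"wx":0,"wy":0,"wz":0},{"dx":-0.11,"dy":0,"dz":0,"wx":0,"wy":0,"wz":0}])

```text
t: 29.4
eef_pos: [0.5087, 0.2569, 0.2014]
tcp_rot: [-0.001, 0.999, 0.047, 0.001]
contact_force: [0.0, -0.0, -3.9]
finger_gap: 0.662
```

Emit:
carry_out(motion=[{"dx":0.05,"dy":0,"dz":0,"wx":0,"wy":0,"wz":0},{"dx":0.1,"dy":0,"dz":0,"wx":0,"wy":0,"wz":0},{"dx":0.05,"dy":0,"dz":0,"wx":0,"wy":0,"wz":0},{"dx":0.01,"dy":0,"dz":0,"wx":0,"wy":0,"wz":0},{"dx":0.06,"dy":0,"dz":0,"wx":0,"wy":0,"wz":0},{"dx":0.11,"dy":0,"dz":0,"wx":0,"wy":0,"wz":0},{"dx":0.12,"dy":0,"dz":0,"wx":0,"wy":0,"wz":0},{"dx":0.12,"dy":0,"dz":0,"wx":0,"wy":0,"wz":0},{"dx":0.12,"dy":0,"dz":0,"wx":0,"wy":0,"wz":0},{"dx":0.12,"dy":0,"dz":0,"wx":0,"wy":0,"wz":0}])

```text
t: 30.4
eef_pos: [0.626, 0.2679, 0.2008]
tcp_rot: [-0.0, 0.999, 0.047, -0.001]
contact_force: [-0.5, -0.4, -2.8]
finger_gap: 0.664
```

```bash
python3 mom.py; python3 go.py .645 0 .2 0
```

```text
t 31.0 tool moment, F [-0.000e+00 -6.200e-02 -1.000e-03  1.300e-01  5.100e-02 -3.637e+00] std [0.024 0.029 0.017 0.336 0.516 0.501] [0.6268 0.2681 0.201 ]
t 31.0 p [0.6268 0.2681 0.201 ] F [ 0.01 -0.17 -3.99] M [-0.017  0.012 -0.016] gap 0.663 q [-0.96  0.7   0.79  1.77 -0.61  0.94 -1.38]
d [-0.007  0.269  0.001] w [-0.001  0.     0.095]
```

Confirmed: +x again reads −0.077, then −0.062 after the extra cycle. Now out over the pad.

Emit:
carry_out(motion=[{"dx":-0.001,"dy":0.015,"dz":0,"wx":0,"wy":0,"wz":0.02},{"dx":-0.002,"dy":0.045,"dz":0,"wx":0,"wy":0,"wz":0.04},{"dx":-0.003,"dy":0.08,"dz":0,"wx":0,"wy":0,"wz":0.06},{"dx":-0.004,"dy":0.12,"dz":0,"wx":0,"wy":0,"wz":0.08},{"dx":-0.005,"dy":0.16,"dz":0.005,"wx":0,"wy":0,"wz":0.095},{"dx":-0.006,"dy":0.2,"dz":0.015,"wx":0,"wy":0,"wz":0.095},{"dx":-0.007,"dy":0.23,"dz":0.025,"wx":0,"wy":0,"wz":0.095},{"dx":-0.007,"dy":0.25,"dz":0.03,"wx":0,"wy":0,"wz":0.095},{"dx":-0.007,"dy":0.264,"dz":0.035,"wx":0,"wy":0,"wz":0.095},{"dx":-0.007,"dy":0.269,"dz":0.035,"wx":0,"wy":0,"wz":0.095}])

```text
t: 32.0
eef_pos: [0.6449, -0.0027, 0.1654]
tcp_rot: [-0.0, 1.0, -0.002, -0.0]
contact_force: [-0.5, 0.7, -3.5]
finger_gap: 0.662
```

Emit:
carry_out(motion=[{"dx":0,"dy":0,"dz":0,"wx":0,"wy":0,"wz":0},{"dx":0,"dy":0,"dz":0,"wx":0,"wy":0,"wz":0},{"dx":0,"dy":0,"dz":0,"wx":0,"wy":0,"wz":0},{"dx":0,"dy":0,"dz":0,"wx":0,"wy":0,"wz":0},{"dx":0,"dy":0,"dz":0,"wx":0,"wy":0,"wz":0},{"dx":0,"dy":0,"dz":0,"wx":0,"wy":0,"wz":0},{"dx":0,"dy":0,"dz":0,"wx":0,"wy":0,"wz":0},{"dx":0,"dy":0,"dz":0,"wx":0,"wy":0,"wz":0},{"dx":0,"dy":0,"dz":0,"wx":0,"wy":0,"wz":0},{"dx":0,"dy":0,"dz":0,"wx":0,"wy":0,"wz":0}])

```text
t: 33.0
eef_pos: [0.6453, -0.0004, 0.1658]
tcp_rot: [-0.0, 1.0, -0.0, -0.0]
contact_force: [-0.0, -0.8, -3.3]
finger_gap: 0.662
```

```bash
python3 go.py; python3 - <<'E'
from h import *
from workcell import vision
for n in("side","scene"):
    i=vision.camera_info(n);p,d=vision.camera(n);P=pts(p,d,i)
    cv2.imwrite(f"pics/{n}9.png",p[:,:,::-1])
    h=cv2.cvtColor(p,cv2.COLOR_RGB2HSV)
    # tray green in the hand, and objects on bench
    g=(h[...,0]>65)&(h[...,0]<100)&(h[...,1]>90)&(d>0)&(P[...,2]>.1)&(P[...,2]<.3)&(abs(P[...,0]-.65)<.2)&(abs(P[...,1])<.2)
    print(n,'green held');blobs(g,P,40)
    print('bench');blobs((d>0)&(P[...,0]>.33)&(P[...,0]<.9)&(abs(P[...,1])<.5)&(P[...,2]>.012)&(P[...,2]<.1),P,150)
E
```

```text
t 33.0 p [ 6.453e-01 -4.000e-04  1.658e-01] F [-0.01 -0.79 -3.32] M [ 0.007  0.094 -0.014] gap 0.662 q [-0.55  0.69  0.75  1.88 -0.63  0.82 -1.03]
side green held
89 px [230. 179.] rect c [683.  29.] size [ 7. 47.] ang 88.0 z [0.157 0.166 0.174]
112 px [258. 185.] rect c [609.  27.] size [57. 10.] ang 1.9 z [0.158 0.166 0.175]
bench
254 px [283. 147.] rect c [ 664. -338.] size [166.  27.] ang 72.2 z [0.013 0.022 0.028]
259 px [368. 144.] rect c [ 403. -434.] size [68. 63.] ang 82.3 z [0.013 0.025 0.029]
2512 px [206. 210.] rect c [760.   6.] size [266.  97.] ang 86.5 z [0.014 0.057 0.097]
971 px [343. 179.] rect c [ 442. -221.] size [ 65. 132.] ang 78.6 z [0.013 0.043 0.048]
277 px [326. 201.] rect c [ 498. -123.] size [169.  27.] ang 1.9 z [0.012 0.02  0.027]
1220 px [331. 223.] rect c [434. -29.] size [ 65. 131.] ang 83.0 z [0.013 0.044 0.048]
243 px [312. 267.] rect c [451. 122.] size [85. 24.] ang 3.6 z [0.012 0.02  0.026]
1179 px [192. 308.] rect c [659. 332.] size [65. 64.] ang 8.1 z [0.016 0.072 0.086]
1718 px [300. 391.] rect c [389. 436.] size [119.  51.] ang 1.9 z [0.015 0.038 0.042]
scene green held
330 px [256. 181.] rect c [657.  25.] size [ 47. 135.] ang 69.7 z [0.159 0.169 0.179]
bench
3633 px [215. 232.] rect c [ 731. -143.] size [570. 138.] ang 74.6 z [0.015 0.057 0.098]
999 px [302. 192.] rect c [458. -64.] size [133. 198.] ang 27.5 z [0.013 0.037 0.047]
154 px [340. 220.] rect c [452. 121.] size [81. 24.] ang 5.8 z [0.013 0.019 0.025]
977 px [457. 272.] rect c [392. 435.] size [124.  49.] ang 0.6 z [0.014 0.039 0.041]
1349 px [340. 292.] rect c [668. 329.] size [64. 65.] ang 73.1 z [0.015 0.063 0.086]
```

View pics/side9.png

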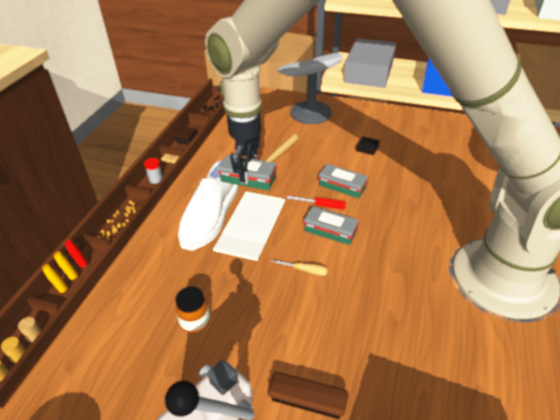

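View pics/scene9.png

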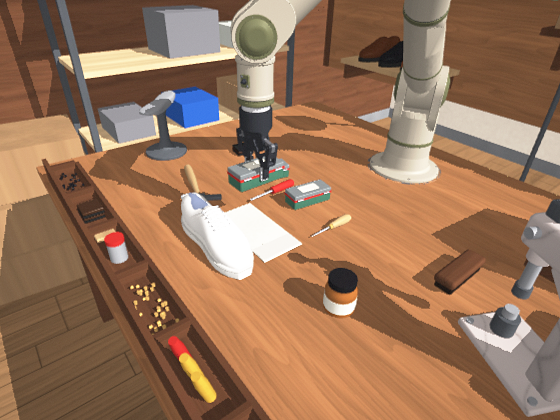

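Both views show case a held level above the pad: side (247,172), scene (258,172). Its underside is about 0.157 m up. Cases b and c and the bystanders haven't moved, so I'm handing in.

```bash
python3 -c "
from workcell import arm
print(arm.close_job())"
```

```text
the job is handed in; nothing more can be done
None
```

I handed the job in with case_a, the one that rattles, held over the pad at about t = 33 s. The hand-in reports no verdict.

**Finding the rattle:** I lifted and shook all three cases and compared the averaged wrist moment at each end of the shake. A loose die should shift it by about 0.16 Nm.

| Case | After shaking to +x (Nm) | After shaking to −x (Nm) | Result |
|---|---|---|---|
| c | −0.016 | 0.000 | silent |
| b | +0.020 | +0.015 | silent |
| a | −0.052, −0.077, −0.062 | +0.093 | rattles |

The −x figure for c came from a separate 8-reading average, and I gave a one extra cycle without an averaged −x reading. In all, a's die ran +x, −x, +x, −x, +x.

**Silent cases:** b and c are back flat, within about 5 mm of where they stood by the side camera.

**Final hold:** case_a is level and still. The tool is at (0.645, 0.000), against a measured pad middle of about (0.648, 0.000). The case underside is about 0.157 m above the bench, clear of the shoe.

**Bystanders:** the screwdriver, awl, jar and heel lifts measured the same as at the start. The arm partly hid the hammer and sneaker, and only part of the brush showed in the depth mask. Those three look unmoved in the pictures, but their measured outlines don't compare exactly.

**Failed or disagreed:**
- My first move call was refused because its rows lacked the `wx` and `wy` keys.
- I lifted case c about 0.11 m higher than planned during its shake, with no harm done.

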